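# Proof-pull a satellite board with a slide gauge

## Robot

A 7-joint arm with a two-finger parallel gripper is mounted at the origin on the work surface. World frame = base frame: x ahead of the robot, y to its left, z up, the work surface at z = 0. Lengths are in m, angles in rad, forces in N, time in s.
With the tool pointing down it reaches from about 0.425 to 0.975 m from the base axis. Payload 16.7 kg.
Tool frame: the origin (TCP) lies midway between the tips of the shut fingers; the grasp point (between the pads) lies 19 mm behind it; z points along the fingers, y is the line along which they close (so a half turn about z gives the same grasp; the last joint's range is limited). The gripper opens to 85 mm and grips with 20 to 120 N. Pads are 22 mm wide; open, the fingers measure 114 mm over their backs; the gripper's body (76 mm by 85 mm) begins 54 mm behind the grasp point. The pads swing forward as they close: fully open they stand 13 mm farther back than shut.
Start: joints at [-0.149, 0.426, 0.074, 1.606, -0.034, 1.111, -0.067], TCP at [0.675, -0, 0.231] pointing down, gripper open.
Joint ranges: [-2.85, 2.85], [-0.5, 2.14], [-1.23, 1.37], [0.21, 2.46], [-1.02, 4.16], [0.16, 2.05], [-2.73, 2.73]. Speed limits (rad/s): [1.89, 1.89, 2.39, 2.39, 3.01, 3.01, 3.01].

## Interface

Orientations are given as [roll, pitch, yaw] about the fixed x, y, z axes, in that order (R = Rz(yaw) Ry(pitch) Rx(roll)).
In Python, from cell import get_state, snapshot, camera_params, finish_job gives the robot as it stands.
- The arm moves only by the tool jog_arm, never from a script. Its argument "plan" is a list of rows, each a list of 2 entries, a list of its own where there are three numbers: the shift along the tool's x, y, z in m, then the turn about the tool's z in degrees. A call has 1 to 5 rows; each row shifts and turns the commanded pose from where the row before left it, along the tool's axes as they then stand; what a row does not reach is not made up. A row lasts 1/12 s, in which the tool goes at most 41.7 mm and 7.16 degrees, less where a joint would pass 70% of its speed; a pose out of reach is approached as far as the arm can. A call is refused whole if a number of a shift passes 0.0417 or a number of a turn 7.16, either way. A call with a gripper value outside its range is refused whole. "jaw" is the finger opening in m, from 0 to 0.0854, set as the call begins (left out, the last holds). The fingers move at their own pace and stop on an object; "force" is the grip in N (left out, the last holds). Time passes only in rows, so rows that do not move let the fingers close. It gives the time, the measured TCP pose, the force, the opening and the grip force at its end, in the units of the state.
- get_state(): the state, without advancing time (a new reading comes with each control period).
- snapshot(name): name is "scene" or "side" or "wrist"; returns (picture, depth): 480x640x3 uint8, red, green, blue; 480x640 float32, m along the optical axis (not along the pixel's ray), 0 where there is no reading.
- camera_params(name): a dict with "camera_matrix" (3x3 intrinsics, pixels), "k1" (the pictures are not rectified: a ray, as slopes to the right and down, at radius r is drawn at 1 + k1 r^2 times it, then the intrinsics apply), "extrinsics" (4x4, takes a point from world to camera coordinates); the wrist camera has in their place "tool_from_camera" (4x4, takes a point from camera to tool coordinates, whose origin is the TCP and whose axes are the flange's). Camera axes: x right, y down, z forward; pixel columns grow to the right and rows downward; lengths in m; the calibration is good to about 2 mm. A picture is of the moment at which its call begins: read the wrist's pose just before it. camera_params takes no time and is no camera call.
- finish_job(): hands the job in; it is judged then, once.
The state is a dict: "time_s": time; "joint_pos": joint angles; "joint_vel": joint speeds; "tau": joint torques, N m; "tool_pos": TCP position; "tcp_rot": TCP orientation; "force": force on the tool from outside, world axes, zero at the start; "torque": the same for the moment, N m; "width": opening from 0.0 (shut) to 1.0 (fully open); "grasp_force": force on a finger pad.
Only numpy, scipy, OpenCV 4.12 (cv2) and the standard library are available. Lean on these libraries where they do the work, as an engineer would, in place of code of your own. Each camera call takes 0.05 s, during which the arm holds its last target. There are 200 camera calls.

## Task

Proof-test the board in the satellite frame: first push the gauge's red drag pointer back to zero, then pull the orange bar until the gauge reads 12 newtons (pointer in the green band) and keep the pull there for a second, never pulling well past the band. Ease the bar back in gently without letting it snap, leaving the red pointer standing in the green band as the record, and do not push the spacer rack, screwdriver or screw tray about.

Things in the scene. Friction and masses are not known exactly. Their poses are not given: they have to be found in the camera images.
- fixture: Pull-test fixture, fixed to the bench: aluminium plate 300 x 130 x 12 mm, satellite frame (100 x 100 mm, top 79 mm above the bench, dark panel lid) on its far end, two black rails carrying the gauge. Origin: on the bench under the pull axis, 70 mm nearer the robot than the plate's centre. x runs along the pull axis from orange bar to satellite frame (pull is along -x), z up.
- green_band (a point): Centre of the green band (5 mm wide) on the white scale atop the blue gauge (100 x 44 mm, top 62 mm above the bench). The gauge glides in its rails along the fixture's x: the hidden link to the board has unknown play, so when pulled the whole gauge first follows for 0 to 20 mm at about 3.5 N (a push drives it back likewise), then stops dead, and only then the spring stretches fully. Axes as the fixture's.
- pull_bar (a point): Middle of the orange pull bar: round, 12 mm diameter, 84 mm long across the pull axis, centre 50 mm above the bench. Near side of an open steel stirrup: behind it (fixture +x) is a clear window 59 mm along the pull axis, 64 mm wide, open above, with bare bench or the 12 mm plate below, closed at the far side by a 10 mm square yoke. Axes as the fixture's.
- plunger (a joint): Travel of the orange bar's stirrup out of the gauge, m: 0 = fully in, up to 0.036. A spring of 0.6 N per mm pulls it back (plus about 0.6 N friction with the pointer), so the gauge reads 12 N at 0.020; let go under load it snaps back.
- pointer_top (a point): Centre of the top of the red drag pointer: an upright tab on the gauge's top, 8 mm along the pull axis, 16 mm wide, from 65 to 91 mm above the bench, with a thin red needle at its foot over the scale. Axes as the fixture's.
- pointer (a joint): Red drag pointer's reading, m: 0 = zero (its stop, towards the satellite frame), growing towards the orange bar up to 0.036. A push of 0.5 N slides it; it stays where left. The stirrup coming out pushes it along (same value) and leaves it at the furthest pull. It starts beyond the green band, which covers 0.0175 to 0.0225 (10.5 to 13.5 N).
- spacer_rack: Bystander: black rack 90 x 66 mm with twelve yellow-capped black spacers, 64 mm high, loose, on the fixture's left. Origin under its centre.
- driver: Bystander: screwdriver, 170 mm long, red handle, lying loose on the fixture's left near the bar. Origin under its middle.
- screw_tray: Bystander: open white screw tray 100 x 70 x 22 mm, loose, on the fixture's right. Origin under its centre.

How it is judged:
By the outcome, as a careful person would: the job done as asked, in the order asked, and still so for the second after the job is handed in, with the robot touching nothing.
It also fails if it takes over 61 s, if anything falls off the work surface, if the arm or the gripper's body presses on something with over 40 N, if the wrist force passes 120 N, or if a joint passes its speed limit or range.

## Working session

There is one attempt and no reset: what is moved stays moved. The work goes in short steps, Python scripts to look and compute and a tool call to move; the robot and the scene stay as the last step left them, time stands still between calls to the robot, and variables do not carry over. Pictures are saved under pics/ and viewed, at most 10 in all, crops included, and the job is handed in when it is done.

Besides the shell and the picture viewer there is one more tool, called as a command line: name --argument value ..., lists and objects as JSON in quotes. jog_arm: Moves the arm, as the interface text tells. Its arguments: {"type":"object","properties":{"plan":{"type":"array","items":{"type":"array"}},"jaw":{"type":"number"},"force":{"type":"number"}},"required":["plan"]}

```bash
mkdir -p pics; ls
cat > h.py <<'E'
import numpy as np, cv2
from cell import *
from scipy.spatial.transform import Rotation as R
def cam(n,st=None):
    p=camera_params(n);K=np.array(p["camera_matrix"]);k1=p["k1"]
    if n=="wrist":
        st=st or get_state();T=np.eye(4);T[:3,:3]=R.from_euler('xyz',st["tcp_rot"]).as_matrix();T[:3,3]=st["tool_pos"]
        W=T@np.array(p["tool_from_camera"])
    else: W=np.linalg.inv(np.array(p["extrinsics"]))
    return K,k1,W
def ray(c,uv):
    K,k1,W=c
    d=cv2.undistortPoints(np.array(uv,float).reshape(-1,1,2),K,np.array([k1,0,0,0.]))[:,0]
    d=np.c_[d,np.ones(len(d))]@W[:3,:3].T
    return W[:3,3],d
def onz(c,uv,z):
    o,d=ray(c,uv);return o+d*((z-o[2])/d[:,2:])
def bydepth(c,uv,dep):
    o,d=ray(c,uv);z=np.array([dep[int(v),int(u)] for u,v in np.reshape(uv,(-1,2))]);return o+d*z[:,None]
E
python3 - <<'E'
from h import *
print(get_state())
for n in("scene","side"):
    im,d=snapshot(n);cv2.imwrite(f"pics/{n}0.png",im[...,::-1]);np.save(f"pics/{n}0.npy",d)
    print(n,cam(n)[2].round(3))
E
```

```text
pics
{'time_s': 0.0, 'joint_pos': array([-0.14949052,  0.42675927,  0.07386537,  1.60665355, -0.03406627,
        1.11077765, -0.067103  ]), 'joint_vel': array([-0.00226944, -0.00142563, -0.00022626,  0.00117041, -0.00088057,
        0.00218958, -0.00067174]), 'tau': array([ 7.16691302e-04, -9.49842310e+01,  3.76242042e+00, -4.63523841e+01,
        1.94300286e-02,  1.01335210e-02,  2.85131875e-06]), 'tool_pos': array([ 6.74573467e-01, -5.73343197e-05,  2.30572308e-01]), 'tcp_rot': array([-3.14026112e+00,  1.37665088e-04,  1.57075266e+00]), 'force': array([-0.290338  , -0.90941541,  0.47480193]), 'torque': array([-0.02006091, -0.03586644,  0.02959804]), 'grasp_force': 0.0, 'width': 1.0033488755585518}
scene [[ 0.462  0.5   -0.733  1.225]
 [ 0.887 -0.241  0.394 -0.305]
 [ 0.021 -0.832 -0.554  0.544]
 [ 0.     0.     0.     1.   ]]
side [[-0.986 -0.078  0.15   0.464]
 [-0.168  0.526 -0.834  0.813]
 [-0.014 -0.847 -0.532  0.55 ]
 [ 0.     0.     0.     1.   ]]
```

View pics/scene0.png

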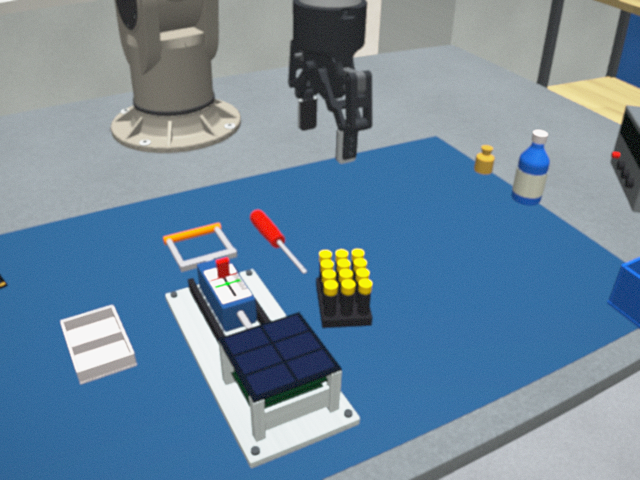

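View pics/side0.png

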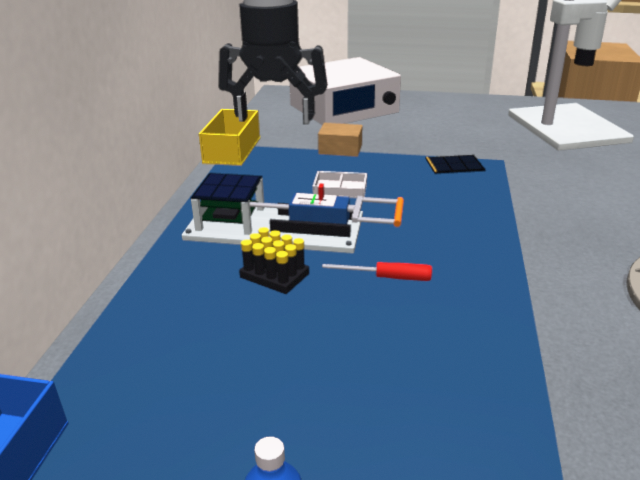

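The scene view shows the orange bar at about (192,233), the red tab at (223,268), the green band at (230,284), the rack at (345,290) and the driver at (275,238). The side view shows the bar at (399,212), the tab at (321,192) and the green band at (313,200).

```bash
cat >> h.py <<'E'
def masks(im):
    h=cv2.cvtColor(im,cv2.COLOR_RGB2HSV);H,S,V=[h[...,i].astype(int) for i in range(3)]
    return dict(orange=(H>8)&(H<20)&(S>180)&(V>150),red=((H<5)|(H>175))&(S>170)&(V>90),green=(H>45)&(H<75)&(S>120)&(V>120),yellow=(H>24)&(H<34)&(S>180)&(V>120))
def tri(c1,u1,c2,u2):
    o1,d1=ray(c1,u1);o2,d2=ray(c2,u2);d1=d1[0];d2=d2[0]
    s=np.linalg.lstsq(np.c_[d1,-d2],o2-o1,rcond=None)[0];a=o1+d1*s[0];b=o2+d2*s[1];return (a+b)/2,np.linalg.norm(a-b)
E
python3 - <<'E'
from h import *
roi={"scene":(150,210,330,320),"side":(280,170,440,290)}
C={};B={}
for n in roi:
    im=cv2.imread(f"pics/{n}0.png")[...,::-1].copy();d=np.load(f"pics/{n}0.npy");C[n]=cam(n)
    x0,y0,x1,y1=roi[n];M=masks(im)
    for k in("orange","red","green"):
        m=np.zeros(d.shape,np.uint8);m[y0:y1,x0:x1]=M[k][y0:y1,x0:x1]
        N,L,S,ce=cv2.connectedComponentsWithStats(m)
        for i in range(1,N):
            if S[i,4]<8: continue
            vs,us=np.nonzero(L==i);uv=np.c_[us,vs]
            P=bydepth(C[n],uv,d);P=P[np.isfinite(P).all(1)]
            print(n,k,S[i],ce[i].round(1),"med",np.median(P,0).round(4),"min",np.percentile(P,3,axis=0).round(3),"max",np.percentile(P,97,axis=0).round(3))
            if k=="orange":
                a=uv[np.argsort(uv@np.linalg.svd(uv-uv.mean(0),full_matrices=False)[2][0])];e=[a[:8].mean(0),a[-8:].mean(0)];print(" ends",onz(C[n],e,.052).round(4))
            if k not in B.setdefault(n,{}) or S[i,4]>B[n][k][0]: B[n][k]=(S[i,4],ce[i])
    # plate/board corners pixels for yaw
for k in("orange","green"):print(k,tri(C["scene"],B["scene"][k][1],C["side"],B["side"][k][1]))
c=C["scene"]
print("plate corners",onz(c,[[167,293],[247,270],[358,420],[252,465]],.012).round(3))
print("lid",onz(c,[[218,336],[298,315],[341,357],[265,397]],.079).round(3))
print("tray",onz(c,[[60,318],[115,306],[135,352],[79,381]],.02).round(3))
E
```

```text
scene orange [171 228  43  13 132] [192.6 234.4] med [ 0.5027 -0.1211  0.0508] min [ 0.5   -0.15   0.048] max [ 0.505 -0.092  0.054]
 ends [[ 0.5036 -0.0914  0.052 ]
 [ 0.5032 -0.1499  0.052 ]]
scene red [251 210  33  37 526] [266. 227.] med [ 0.4887 -0.0015  0.0217] min [ 0.445 -0.009  0.011] max [0.522 0.011 0.025]
scene red [217 258  12  20 177] [222.6 267.1] med [ 0.6334 -0.121   0.0816] min [ 0.63  -0.127  0.068] max [ 0.635 -0.115  0.091]
scene green [216 279  24   8  40] [228.3 282.8] med [ 0.644 -0.119  0.063] min [ 0.642 -0.133  0.061] max [ 0.646 -0.105  0.064]
side orange [394 198   9  28 159] [398.3 211.5] med [ 0.4969 -0.1071  0.0552] min [ 0.493 -0.153  0.048] max [ 0.502 -0.074  0.057]
 ends [[ 0.4972 -0.1603  0.052 ]
 [ 0.4972 -0.0675  0.052 ]]
side red [319 184   4  16  54] [320.6 190.9] med [ 0.6286 -0.1098  0.0823] min [ 0.626 -0.118  0.069] max [ 0.632 -0.107  0.091]
side red [377 262  55  18 819] [404.  270.6] med [0.478  0.0164 0.0201] min [0.44  0.005 0.008] max [0.518 0.021 0.026]
side green [311 195   5   9  19] [312.9 199.3] med [ 0.6432 -0.1132  0.0633] min [ 0.641 -0.129  0.062] max [ 0.644 -0.101  0.065]
orange (array([ 0.49761751, -0.11960792,  0.04770309]), np.float64(0.0005471450488156609))
green (array([ 0.64334431, -0.1178518 ,  0.06170484]), np.float64(0.0012408827090236124))
plate corners [[ 0.567 -0.182  0.012]
 [ 0.566 -0.064  0.012]
 [ 0.867 -0.058  0.012]
 [ 0.87  -0.183  0.012]]
lid [[ 0.746 -0.168  0.079]
 [ 0.753 -0.074  0.079]
 [ 0.832 -0.063  0.079]
 [ 0.847 -0.156  0.079]]
tray [[ 0.567 -0.325  0.02 ]
 [ 0.574 -0.254  0.02 ]
 [ 0.669 -0.25   0.02 ]
 [ 0.688 -0.322  0.02 ]]
```

jog_arm --plan '[[[-0.024,-0.016,0.016],0],[[-0.024,-0.016,0.016],0],[[-0.024,-0.016,0.016],0],[[-0.024,-0.016,0.016],0],[[-0.023,-0.016,0.016],0]]' --jaw 0

```text
time_s: 0.52
tool_pos: [0.5938, -0.1201, 0.1504]
tcp_rot: [-3.141, 0.0, 1.571]
force: [1.3, -0.0, -0.7]
width: 0.3
grasp_force: 0.0
```

jog_arm --plan '[[[0,0,0],0],[[0,0,0],0],[[0,0,0],0],[[0,0,0],0]]'

```text
time_s: 0.85
tool_pos: [0.5957, -0.118, 0.1517]
tcp_rot: [3.141, -0.0, 1.572]
force: [-0.1, -0.1, 0.7]
width: -0.005
grasp_force: 0.0
```

Run:
```python
from h import *
s=get_state();print(s["tool_pos"],s["tcp_rot"],s["force"],s["width"])
im,d=snapshot("wrist");cv2.imwrite("pics/w1.png",im[...,::-1]);np.save("pics/w1.npy",d)
c=cam("wrist",s);M=masks(im);print(c[2].round(3))
for k in("orange","red","green"):
    N,L,S,ce=cv2.connectedComponentsWithStats(M[k].astype(np.uint8))
    for i in range(1,N):
        if S[i,4]<60: continue
        vs,us=np.nonzero(L==i);P=bydepth(c,np.c_[us,vs],d)
        print(k,S[i],ce[i].round(1),np.median(P,0).round(4),"min",np.percentile(P,2,axis=0).round(4),"max",np.percentile(P,98,axis=0).round(4))
```

```text
[ 0.59570841 -0.11801758  0.15165183] [ 3.14092108e+00 -3.71239122e-04  1.57198012e+00] [-0.11998037 -0.1309015   0.69612343] -0.005331451465932294
[[ 1.     0.001 -0.     0.595]
 [ 0.    -0.961 -0.275 -0.048]
 [-0.     0.275 -0.961  0.294]
 [ 0.     0.     0.     1.   ]]
orange [ 145  168   34  135 2038] [162.  235.3] [ 0.4999 -0.1162  0.055 ] min [ 0.4928 -0.1579  0.0513] max [ 0.5032 -0.077   0.0572]
red [  53    1  153   49 6624] [128.5  24.6] [0.4809 0.0043 0.0239] min [ 0.4406 -0.0064  0.0146] max [0.5217 0.017  0.027 ]
red [375 213  21  58 670] [385.1 249.2] [ 0.6291 -0.114   0.0903] min [ 0.6259 -0.1247  0.0647] max [ 0.6331 -0.1018  0.0923]
green [398 214  12  55 445] [403.2 240.9] [ 0.6432 -0.1171  0.0634] min [ 0.6409 -0.1334  0.0621] max [ 0.6455 -0.1014  0.0648]
```

View pics/w1.png

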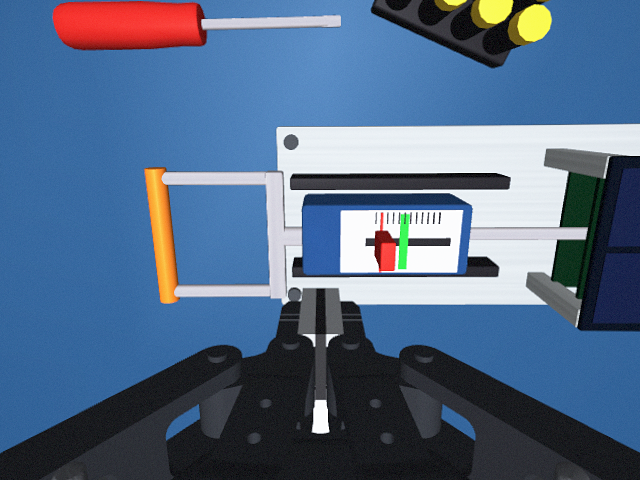

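The wrist view shows the bar at (162,235), the tab at (385,250), the green band at (403,241) and shut fingers at (320,310). The fixture is aligned with world x. The pointer sits about 13.5 mm short of the band, a reading of about 33.5 mm.

jog_arm --plan '[[[0,0,0.025],0],[[0,0,0.025],0],[[0,0,0.02],0],[[0,0,0.01],0],[[0,0,0],0]]'

```text
time_s: 1.32
tool_pos: [0.5942, -0.1181, 0.0694]
tcp_rot: [-3.139, -0.0, 1.572]
force: [-0.2, -0.3, -0.3]
width: 0.003
grasp_force: 0.0
```

jog_arm --plan '[[[0,0.006,0],0],[[0,0.006,0],0],[[0,0.006,0],0],[[0,0.006,0],0],[[0,0,0],0]]'

```text
time_s: 1.73
tool_pos: [0.6208, -0.1189, 0.0721]
tcp_rot: [3.14, 0.0, 1.571]
force: [-0.4, 0.0, 0.8]
width: 0.001
grasp_force: 0.0
```

```bash
cat > look.py <<'E'
from h import *
import sys
def look(n,save=None):
    s=get_state();im,d=snapshot(n);c=cam(n,s);M=masks(im)
    if save: cv2.imwrite(f"pics/{save}.png",im[...,::-1])
    print(n,s["time_s"],s["tool_pos"].round(4),s["force"].round(2),s["width"])
    for k in("orange","red","green"):
        N,L,S,ce=cv2.connectedComponentsWithStats(M[k].astype(np.uint8))
        for i in range(1,N):
            if S[i,4]<8: continue
            vs,us=np.nonzero(L==i);P=bydepth(c,np.c_[us,vs],d);m=np.median(P,0)
            if not(.4<m[0]<.75 and -.2<m[1]<-.04 and .03<m[2]<.1):continue
            print(" ",k,S[i],ce[i].round(1),m.round(4),"min",np.percentile(P,2,axis=0).round(4),"max",np.percentile(P,98,axis=0).round(4))
for a in sys.argv[1:]: look(*a.split(":"))
E
python3 look.py wrist:w2 side:s2
```

```text
wrist 1.7333 [ 0.6208 -0.1189  0.0721] [-0.39  0.05  0.77] 0.0005323097451062903
  orange [   0  189   63  191 5124] [ 30.4 285.7] [ 0.5002 -0.116   0.0553] min [ 0.4943 -0.158   0.0513] max [ 0.5035 -0.0772  0.0571]
  red [ 357  256   30   96 1534] [372.  311.2] [ 0.6377 -0.1109  0.0902] min [ 0.6336 -0.1236  0.0646] max [ 0.6412 -0.1021  0.1001]
  green [375 257  13  48 421] [381.2 275.8] [ 0.6439 -0.1081  0.0635] min [ 0.6411 -0.1188  0.0623] max [ 0.6459 -0.1008  0.0772]
side 1.7833 [ 0.6199 -0.1189  0.0718] [-0.25  0.3   0.07] 0.006074127237301847
  orange [394 198   9  28 160] [398.3 211.6] [ 0.4969 -0.1062  0.0551] min [ 0.4924 -0.153   0.0479] max [ 0.5017 -0.0741  0.0574]
  red [314 183   5  17  65] [316.1 190.4] [ 0.6367 -0.1103  0.0822] min [ 0.6331 -0.1204  0.068 ] max [ 0.6402 -0.1073  0.0918]
  green [311 197   3   7  13] [312.3 200.5] [ 0.6432 -0.1066  0.0638] min [ 0.6408 -0.1207  0.0623] max [ 0.6447 -0.0999  0.0648]
```

View pics/w2.png

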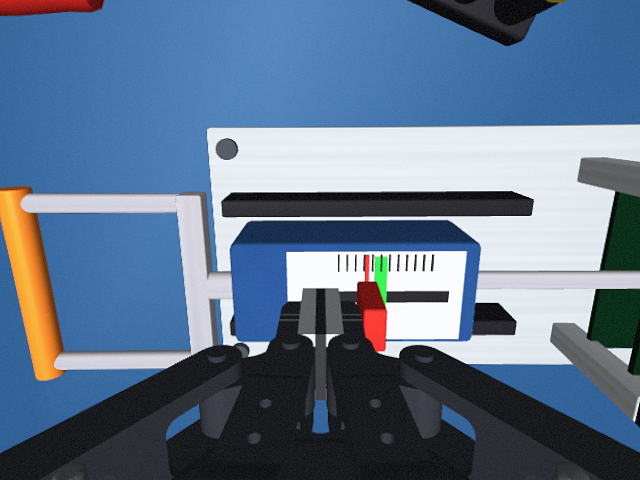

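The tab is being pushed: it is now at (372,311), about 6 mm short of the band, with the gauge unmoved.

jog_arm --plan '[[[0,0.005,0],0],[[0,0.005,0],0],[[0,0.005,0],0],[[0,0.005,0],0],[[0,0.002,0],0]]'

```text
time_s: 2.25
tool_pos: [0.6419, -0.119, 0.0713]
tcp_rot: [3.141, 0.0, 1.571]
force: [-0.5, 0.3, 0.3]
width: 0.0
grasp_force: 0.2
```

jog_arm --plan '[[[0,0.001,0],0],[[0,0.001,0],0],[[0,0,0],0]]'

```text
time_s: 2.5
tool_pos: [0.643, -0.1189, 0.0712]
tcp_rot: [-3.141, -0.0, 1.571]
force: [0.3, 0.6, -0.3]
width: -0.0
grasp_force: 0.0
```

```bash
python3 look.py wrist:w3 side:s3
```

```text
wrist 2.5 [ 0.643  -0.1189  0.0712] [ 0.33  0.61 -0.26] -0.00018519445412825013
  orange [  0 326  12  54 230] [  2.6 356.4] [ 0.5028 -0.149   0.053 ] min [ 0.5011 -0.1598  0.0511] max [ 0.5041 -0.1371  0.0552]
  red [ 356  256   29   97 1483] [371.4 311.5] [ 0.6595 -0.1105  0.0902] min [ 0.6555 -0.1236  0.0648] max [ 0.663  -0.1026  0.1001]
  green [319 258  12  30 341] [324.4 272.7] [ 0.6437 -0.1072  0.0635] min [ 0.6414 -0.113   0.0623] max [ 0.6457 -0.1011  0.0648]
side 2.55 [ 0.6429 -0.119   0.0713] [-0.5   0.35 -0.11] 0.0005129192452902998
  orange [394 198   9  28 160] [398.3 211.6] [ 0.497  -0.1063  0.0552] min [ 0.4926 -0.154   0.0472] max [ 0.5018 -0.0739  0.0575]
  red [301 182   5  17  66] [303.3 189.3] [ 0.6587 -0.1102  0.0835] min [ 0.6553 -0.1223  0.0688] max [ 0.6624 -0.1052  0.0925]
  green [311 196   4   8  18] [312.7 199.6] [ 0.6431 -0.1118  0.0636] min [ 0.6409 -0.1247  0.0625] max [ 0.6448 -0.0997  0.0651]
```

jog_arm --plan '[[[0,0.001,0],0],[[0,0.001,0],0],[[0,0.001,0],0],[[0,0,0],0],[[0,0,0],0]]'

```text
time_s: 3.02
tool_pos: [0.646, -0.119, 0.0713]
tcp_rot: [3.142, -0.0, 1.571]
force: [0.2, 0.1, -0.7]
width: -0.003
grasp_force: 0.0
```

jog_arm --plan '[[[0,0.001,0],0],[[0,0.0005,0],0],[[0,0,0],0],[[0,0,0],0]]'

```text
time_s: 3.35
tool_pos: [0.6472, -0.119, 0.0712]
tcp_rot: [-3.141, -0.0, 1.571]
force: [-2.5, 0.4, 1.5]
width: 0.001
grasp_force: 1.5
```

```bash
python3 look.py wrist:w4 wrist
```

```text
wrist 3.35 [ 0.6472 -0.119   0.0712] [-2.52  0.41  1.54] 0.0007814139444918207
  red [ 355  256   30   97 1454] [370.7 311. ] [ 0.6635 -0.1104  0.0902] min [ 0.6596 -0.1236  0.0649] max [ 0.6669 -0.1026  0.0985]
  green [308 257  12  32 355] [313.5 272.5] [ 0.6436 -0.1072  0.0635] min [ 0.6412 -0.1131  0.0623] max [ 0.6456 -0.1008  0.0647]
wrist 3.4 [ 0.6472 -0.119   0.0713] [-3.24  1.5   0.27] -0.00022092512179516658
  red [ 355  256   30   97 1451] [370.7 310.9] [ 0.6635 -0.1104  0.0902] min [ 0.6596 -0.1235  0.0648] max [ 0.6669 -0.1024  0.1007]
  green [308 257  12  32 357] [313.5 272.5] [ 0.6436 -0.1071  0.0635] min [ 0.6413 -0.1132  0.0625] max [ 0.6456 -0.1006  0.0649]
```

Pointer is on its stop: 20 mm from the band centre, with 3 N contact and the gauge unmoved. Moving to the bar.

jog_arm --plan '[[[0,-0.01,0],0],[[0,-0.02,-0.035],0],[[0,-0.035,-0.02],0],[[0,-0.035,0],0],[[0,-0.035,0],0]]'

```text
time_s: 3.87
tool_pos: [0.5113, -0.1191, 0.1274]
tcp_rot: [3.139, 0.0, 1.571]
force: [-0.4, 0.3, 0.7]
width: 0.005
grasp_force: 0.0
```

jog_arm --plan '[[[0,-0.014,0],0],[[0,0,0],0],[[0,0,0],0],[[0,0,0],0],[[0,0,0],0]]' --jaw 0.045

```text
time_s: 4.28
tool_pos: [0.4993, -0.1189, 0.1263]
tcp_rot: [3.141, 0.0, 1.571]
force: [-0.3, 0.6, -0.5]
width: 0.531
grasp_force: 0.0
```

```bash
python3 look.py wrist:w5 side:s5
```

```text
wrist 4.2833 [ 0.4993 -0.1189  0.1263] [-0.29  0.64 -0.49] 0.5305394640983863
  orange [ 308  173   22  147 2368] [318.9 246.4] [ 0.4963 -0.1163  0.055 ] min [ 0.492  -0.158   0.0518] max [ 0.5029 -0.0771  0.0568]
  red [635 248   5  14  37] [637.3 254.5] [ 0.6596 -0.1165  0.0675] min [ 0.659  -0.1197  0.0657] max [ 0.6606 -0.113   0.0696]
  red [634 263   6   7  16] [637.  266.1] [ 0.6597 -0.1227  0.0689] min [ 0.6589 -0.1236  0.0676] max [ 0.6604 -0.1204  0.0703]
  red [632 271   6  16  52] [634.4 278.5] [ 0.6631 -0.1305  0.0648] min [ 0.6598 -0.1348  0.0637] max [ 0.6641 -0.1251  0.0695]
  green [588 223  23  61 607] [598.8 253.2] [ 0.6434 -0.1171  0.0633] min [ 0.6407 -0.1334  0.0621] max [ 0.6461 -0.1011  0.0648]
side 4.3333 [ 0.4991 -0.1189  0.1262] [-0.03 -0.2  -0.36] 0.5223489210989557
  orange [394 198   9  28 159] [398.3 211.5] [ 0.497  -0.1067  0.0552] min [ 0.4926 -0.1539  0.0472] max [ 0.5018 -0.0739  0.0575]
  red [299 182   5  17  70] [301.1 189.3] [ 0.6624 -0.1102  0.0832] min [ 0.6587 -0.1193  0.0677] max [ 0.6662 -0.1073  0.092 ]
  green [311 195   5   9  17] [313.  198.9] [ 0.643  -0.1147  0.0639] min [ 0.6413 -0.1276  0.0628] max [ 0.6444 -0.0998  0.0656]
```

View pics/w5.png

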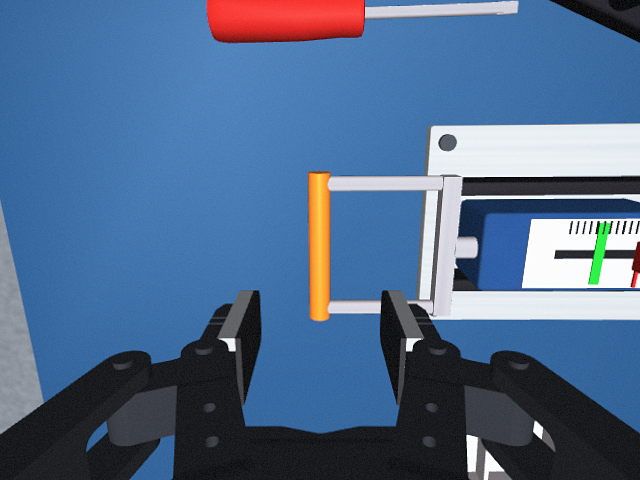

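The bar at (319,246) lies midway between the fingers and the window is clear. Descending.

jog_arm --plan '[[[0.001,-0.001,0.03],0],[[0,0,0.03],0],[[0,0,0.022],0],[[0,0,0.012],0],[[0,0,0],0]]'

```text
time_s: 4.8
tool_pos: [0.4961, -0.1177, 0.0296]
tcp_rot: [-3.137, -0.0, 1.571]
force: [-0.7, 0.6, -0.3]
width: 0.53
grasp_force: 0.0
```

jog_arm --plan '[[[0,0,0],0],[[0,0,0],0],[[0,0,0],0],[[0,0,0],0],[[0,0,0],0]]' --jaw 0.008 --force 30

```text
time_s: 5.22
tool_pos: [0.4982, -0.1181, 0.0332]
tcp_rot: [3.14, 0.0, 1.571]
force: [0.6, -0.1, 4.7]
width: 0.123
grasp_force: 29.5
```

jog_arm --plan '[[[0,0,0],0],[[0,0,0],0]]'

```text
time_s: 5.38
tool_pos: [0.4982, -0.1181, 0.033]
tcp_rot: [3.14, 0.0, 1.571]
force: [0.8, -0.2, 6.9]
width: 0.127
grasp_force: 29.9
```

```bash
python3 look.py side:s6 scene:c6
```

```text
side 5.3833 [ 0.4982 -0.1181  0.033 ] [ 0.76 -0.18  6.93] 0.12714722982360643
  orange [395 198   9  28 171] [398.6 211.6] [ 0.4966 -0.1066  0.055 ] min [ 0.4915 -0.1544  0.043 ] max [ 0.5021 -0.0732  0.0696]
  red [299 182   6  17  66] [301.4 189.3] [ 0.662  -0.1101  0.0839] min [ 0.6584 -0.1213  0.0674] max [ 0.6658 -0.1065  0.0927]
  green [311 195   5   9  17] [313.  198.9] [ 0.6431 -0.1148  0.0637] min [ 0.6414 -0.1293  0.0619] max [ 0.6445 -0.1002  0.0649]
scene 5.4333 [ 0.4982 -0.1181  0.0331] [-0.57  0.39  7.81] 0.1222483149062821
  orange [202 226   6   3   9] [204.2 226.7] [ 0.5338 -0.1106  0.0797] min [ 0.4959 -0.114   0.0541] max [ 0.535  -0.0977  0.0809]
  orange [202 228  12   6  36] [207.3 230.4] [ 0.5023 -0.0982  0.0511] min [ 0.5001 -0.1063  0.0478] max [ 0.5052 -0.0906  0.054 ]
  orange [171 235  14   6  43] [178.4 237.8] [ 0.502  -0.1412  0.0509] min [ 0.4995 -0.1516  0.0474] max [ 0.5039 -0.1336  0.0536]
  red [225 273  14  20 191] [232.1 282.2] [ 0.6663 -0.1205  0.0814] min [ 0.662  -0.1271  0.0666] max [ 0.6681 -0.1137  0.0908]
  green [216 283  10   4  12] [220.8 284.9] [ 0.6436 -0.1287  0.0626] min [ 0.6416 -0.1344  0.0616] max [ 0.6457 -0.1226  0.0641]
```

Bar gripped, pointer still at zero. Pulling in small steps.

jog_arm --plan '[[[0,0,-0.001],0],[[0,-0.002,0],0],[[0,-0.002,0],0],[[0,-0.002,0],0],[[0,-0.002,0],0]]'

```text
time_s: 5.9
tool_pos: [0.4895, -0.1181, 0.0334]
tcp_rot: [3.141, 0.0, 1.571]
force: [3.7, -1.4, -1.7]
width: 0.128
grasp_force: 29.9
```

jog_arm --plan '[[[0,-0.002,0],0],[[0,-0.002,0],0],[[0,-0.002,0],0],[[0,0,0],0]]'

```text
time_s: 6.23
tool_pos: [0.483, -0.1181, 0.0334]
tcp_rot: [-3.141, -0.0, 1.571]
force: [3.0, -1.3, -0.4]
width: 0.126
grasp_force: 30.0
```

```bash
python3 look.py side:s7 scene:c7
```

```text
side 6.2333 [ 0.483  -0.1181  0.0334] [ 2.98 -1.28 -0.36] 0.1258071836978993
  orange [404 199   8  28 172] [407.6 212.3] [ 0.4814 -0.1066  0.055 ] min [ 0.4764 -0.1536  0.0461] max [ 0.487  -0.0735  0.0683]
  red [308 183   5  16  65] [310.3 190. ] [ 0.6466 -0.1099  0.0818] min [ 0.6429 -0.1202  0.0688] max [ 0.6501 -0.1068  0.0916]
  green [317 196   5   8  17] [319.  199.6] [ 0.6325 -0.114   0.0629] min [ 0.6307 -0.1282  0.0619] max [ 0.6343 -0.0987  0.0655]
scene 6.2833 [ 0.4832 -0.1181  0.0334] [ 3.01 -1.3  -1.15] 0.1278038321732331
  orange [198 221   7   3  10] [200.4 221.5] [ 0.5184 -0.1117  0.0793] min [ 0.48   -0.1153  0.0534] max [ 0.5204 -0.0967  0.0817]
  orange [199 222  12   6  36] [204.2 225.1] [ 0.4874 -0.0977  0.0511] min [ 0.4839 -0.1059  0.0477] max [ 0.4894 -0.0899  0.0538]
  orange [169 230  13   6  40] [175.6 232.6] [ 0.4871 -0.1414  0.0506] min [ 0.4846 -0.1502  0.0471] max [ 0.49   -0.1331  0.0535]
  red [221 266  13  20 184] [227.7 275.2] [ 0.6512 -0.1209  0.0812] min [ 0.6474 -0.1272  0.0682] max [ 0.6531 -0.1136  0.0912]
  green [213 279   9   4  11] [217.4 280.5] [ 0.633  -0.1292  0.063 ] min [ 0.6308 -0.1344  0.0612] max [ 0.6362 -0.1237  0.0643]
```

Spring at ~5 mm, gauge following (10.6 mm so far).

jog_arm --plan '[[[0,-0.002,0],0],[[0,-0.002,0],0],[[0,-0.002,0],0],[[0,0,0],0]]'

```text
time_s: 6.67
tool_pos: [0.4775, -0.1181, 0.0334]
tcp_rot: [3.141, 0.0, 1.571]
force: [5.8, -2.2, -3.3]
width: 0.126
grasp_force: 29.9
```

jog_arm --plan '[[[0,-0.002,0],0],[[0,-0.002,0],0],[[0,-0.002,0],0],[[0,0,0],0],[[0,0,0],0]]'

```text
time_s: 7.08
tool_pos: [0.4723, -0.1181, 0.0335]
tcp_rot: [3.14, 0.0, 1.571]
force: [9.8, -2.8, -4.5]
width: 0.126
grasp_force: 29.7
```

```bash
python3 look.py side:s8 scene:c8
```

```text
side 7.0833 [ 0.4723 -0.1181  0.0335] [ 9.83 -2.76 -4.46] 0.1256673567954912
  orange [410 199   9  28 170] [414.1 212.4] [ 0.4708 -0.1076  0.0552] min [ 0.4657 -0.1528  0.047 ] max [ 0.4762 -0.0742  0.0581]
  red [315 183   4  17  57] [316.5 190.5] [ 0.6361 -0.1103  0.0824] min [ 0.6326 -0.1193  0.0678] max [ 0.6388 -0.1062  0.0918]
  green [318 195   4   9  21] [319.6 199. ] [ 0.6315 -0.1164  0.0638] min [ 0.5301 -0.1292  0.0616] max [0.6342 0.4488 0.3576]
scene 7.1333 [ 0.4724 -0.1181  0.0335] [ 9.   -2.98 -5.49] 0.12490846209603781
  orange [196 217   5   3   8] [197.6 217.6] [ 0.5074 -0.1116  0.0798] min [ 0.4749 -0.1145  0.0572] max [ 0.5101 -0.1053  0.0817]
  orange [196 219  12   6  36] [201.7 221.7] [ 0.4763 -0.0984  0.0514] min [ 0.4737 -0.1061  0.0482] max [ 0.4794 -0.0899  0.054 ]
  orange [166 222  14  10  47] [173.8 228.1] [ 0.4767 -0.141   0.0513] min [ 0.4687 -0.1515  0.0485] max [ 0.4794 -0.1314  0.0543]
  red [219 261  12  20 175] [224.7 270.5] [ 0.6405 -0.1206  0.0809] min [ 0.6367 -0.127   0.0675] max [ 0.6428 -0.1141  0.0912]
```

Gauge stopped; reading ≈ 14.8 mm (about 9 N). About 5 mm more.

jog_arm --plan '[[[0,-0.0015,0],0],[[0,-0.0015,0],0],[[0,-0.0015,0],0],[[0,0,0],0],[[0,0,0],0]]'

```text
time_s: 7.6
tool_pos: [0.4683, -0.1181, 0.0336]
tcp_rot: [3.139, 0.0, 1.571]
force: [11.2, -3.3, -7.1]
width: 0.122
grasp_force: 29.5
```

```bash
python3 look.py side:s9 side scene:c9
```

```text
side 7.6 [ 0.4683 -0.1181  0.0336] [11.16 -3.27 -7.11] 0.12220603439663062
  orange [413 199   8  28 178] [416.5 212.3] [ 0.4667 -0.1072  0.0553] min [ 0.4616 -0.1546  0.0471] max [ 0.4722 -0.0736  0.0683]
  red [317 184   4  16  55] [318.7 190.8] [ 0.632  -0.1104  0.0822] min [ 0.6294 -0.119   0.0675] max [ 0.6354 -0.1073  0.092 ]
side 7.65 [ 0.4684 -0.1181  0.0336] [11.34 -2.41 -6.95] 0.12465747130781062
  orange [413 199   8  28 177] [416.5 212.3] [ 0.4668 -0.107   0.055 ] min [ 0.4617 -0.1535  0.0464] max [ 0.4722 -0.0737  0.0665]
  red [317 184   4  16  55] [318.7 190.8] [ 0.6319 -0.1098  0.0833] min [ 0.6293 -0.1193  0.0678] max [ 0.6352 -0.1052  0.0926]
scene 7.7 [ 0.4684 -0.1181  0.0336] [10.84 -2.34 -6.14] 0.1264734846608675
  orange [195 215  12   9  46] [200.2 219.6] [ 0.4727 -0.1     0.0513] min [ 0.4679 -0.1134  0.0487] max [ 0.5041 -0.0903  0.0808]
  orange [166 224  13   7  41] [173.  227.4] [ 0.4726 -0.1407  0.0506] min [ 0.4697 -0.1505  0.0481] max [ 0.4745 -0.1329  0.0534]
  red [218 260  13  19 180] [223.6 268.7] [ 0.6367 -0.1205  0.0813] min [ 0.6321 -0.1268  0.0671] max [ 0.639  -0.114   0.0912]
```

jog_arm --plan '[[[0,-0.0012,0],0],[[0,0,0],0],[[0,0,0],0]]'

```text
time_s: 8.0
tool_pos: [0.4673, -0.1181, 0.0336]
tcp_rot: [3.139, 0.0, 1.571]
force: [12.0, -2.7, -7.7]
width: 0.122
grasp_force: 29.5
```

```bash
python3 look.py side:s10 scene:c10
python3 - <<'E'
import cv2,numpy as np
a=cv2.imread("pics/s10.png")[170:230,280:360];b=cv2.imread("pics/c10.png")[245:305,190:270]
cv2.imwrite("pics/crop10.png",np.hstack([cv2.resize(x,None,fx=5,fy=5,interpolation=cv2.INTER_CUBIC) for x in(a,b)]))
E
```

```text
side 8.0 [ 0.4673 -0.1181  0.0336] [11.99 -2.74 -7.69] 0.12201098554434073
  orange [413 199   9  28 173] [417.1 212.6] [ 0.4658 -0.1075  0.0552] min [ 0.4607 -0.1538  0.0466] max [ 0.471  -0.0736  0.0585]
  red [318 184   4  16  58] [319.4 191.1] [ 0.6312 -0.11    0.0813] min [ 0.6279 -0.1161  0.067 ] max [ 0.6336 -0.1068  0.0921]
scene 8.05 [ 0.4673 -0.1181  0.0336] [12.52 -3.31 -8.22] 0.12424878997124841
  orange [195 215   4   3   8] [196.5 215.8] [ 0.5027 -0.1116  0.08  ] min [ 0.4645 -0.1142  0.0544] max [ 0.5036 -0.1005  0.0817]
  orange [195 217  12   6  38] [200.5 219.9] [ 0.4716 -0.0984  0.0514] min [ 0.4693 -0.1069  0.0479] max [ 0.4743 -0.0899  0.0539]
  orange [165 221  14   9  45] [172.8 226.6] [ 0.4717 -0.141   0.0512] min [ 0.4658 -0.1704  0.0479] max [ 0.5646 -0.1315  0.1139]
  red [218 259  12  19 169] [223.3 267.8] [ 0.6357 -0.1207  0.0811] min [ 0.6314 -0.1268  0.0685] max [ 0.6382 -0.1141  0.0918]
```

View pics/crop10.png

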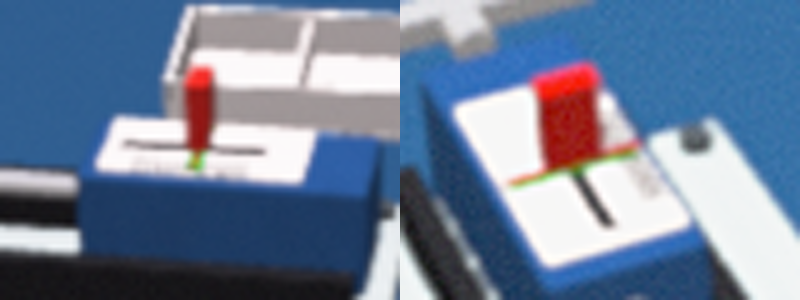

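Both crops show the needle standing on the green band (side crop at about (196,158), scene crop at about (575,165)). The estimated reading is about 19.8 mm, or 12 N. Holding for over a second.

jog_arm --plan '[[[0,0,0],0],[[0,0,0],0],[[0,0,0],0],[[0,0,0],0],[[0,0,0],0]]'

```text
time_s: 8.52
tool_pos: [0.4673, -0.1181, 0.0336]
tcp_rot: [3.139, 0.0, 1.571]
force: [11.7, -2.0, -7.8]
width: 0.125
grasp_force: 29.5
```

jog_arm --plan '[[[0,0,0],0],[[0,0,0],0],[[0,0,0],0],[[0,0,0],0],[[0,0,0],0]]'

```text
time_s: 8.93
tool_pos: [0.4673, -0.1181, 0.0336]
tcp_rot: [3.139, 0.0, 1.571]
force: [11.0, -2.4, -8.1]
width: 0.128
grasp_force: 29.5
```

jog_arm --plan '[[[0,0,0],0],[[0,0,0],0],[[0,0,0],0],[[0,0,0],0],[[0,0,0],0]]'

```text
time_s: 9.35
tool_pos: [0.4673, -0.1181, 0.0336]
tcp_rot: [3.139, 0.0, 1.571]
force: [10.9, -3.4, -8.1]
width: 0.124
grasp_force: 29.5
```

jog_arm --plan '[[[0,0.001,0],0],[[0,0.0015,0],0],[[0,0.0015,0],0],[[0,0.0015,0],0],[[0,0.0015,0],0]]'

```text
time_s: 9.77
tool_pos: [0.4737, -0.1181, 0.0335]
tcp_rot: [3.14, 0.0, 1.571]
force: [8.2, -2.8, -3.8]
width: 0.126
grasp_force: 29.8
```

jog_arm --plan '[[[0,0.0015,0],0],[[0,0.0015,0],0],[[0,0.0015,0],0],[[0,0.0015,0],0],[[0,0.0015,0],0]]'

```text
time_s: 10.18
tool_pos: [0.4805, -0.1181, 0.0334]
tcp_rot: [3.141, 0.0, 1.571]
force: [2.5, -1.6, -0.2]
width: 0.127
grasp_force: 30.1
```

```bash
python3 look.py side scene
```

```text
side 10.1833 [ 0.4805 -0.1181  0.0334] [ 2.47 -1.61 -0.22] 0.12699935985840563
  orange [405 199   9  28 170] [409.1 212.5] [ 0.4789 -0.106   0.0553] min [ 0.4738 -0.154   0.046 ] max [ 0.4843 -0.0745  0.0588]
  red [318 184   4  16  58] [319.4 191.1] [ 0.631  -0.1102  0.082 ] min [ 0.628 -0.118  0.067] max [ 0.6337 -0.1072  0.092 ]
scene 10.2333 [ 0.4806 -0.1181  0.0333] [ 4.34 -2.79 -1.2 ] 0.12193600731959918
  orange [198 220   6   2   8] [200.2 220.4] [ 0.5159 -0.1114  0.0801] min [ 0.4846 -0.1136  0.0587] max [ 0.5172 -0.0987  0.0807]
  orange [198 222  12   6  35] [203.2 224.5] [ 0.4849 -0.0993  0.0512] min [ 0.482  -0.1061  0.0485] max [ 0.4867 -0.0906  0.0535]
  orange [168 225  14  10  50] [175.6 231.1] [ 0.4841 -0.1402  0.0509] min [ 0.4786 -0.1507  0.0474] max [ 0.4873 -0.1315  0.0548]
  red [218 259  12  19 171] [223.3 267.8] [ 0.6356 -0.1208  0.0813] min [ 0.631  -0.127   0.0687] max [ 0.6377 -0.114   0.0914]
```

jog_arm --plan '[[[0,0.0015,0],0],[[0,0.0015,0],0],[[0,0.001,0],0],[[0,0.001,0],0],[[0,0.001,0],0]]'

```text
time_s: 10.7
tool_pos: [0.486, -0.118, 0.0333]
tcp_rot: [-3.141, -0.0, 1.571]
force: [0.2, -2.7, 2.2]
width: 0.13
grasp_force: 30.4
```

jog_arm --plan '[[[0,0.0005,0],0],[[0,0.0005,0],0],[[0,0.0005,0],0],[[0,0,0],0],[[0,0,0],0]]'

```text
time_s: 11.12
tool_pos: [0.4872, -0.118, 0.0332]
tcp_rot: [-3.141, -0.0, 1.571]
force: [-3.1, -3.0, 4.3]
width: 0.124
grasp_force: 30.6
```

```bash
python3 look.py side scene
```

```text
side 11.1167 [ 0.4872 -0.118   0.0332] [-3.15 -2.96  4.3 ] 0.12445706906915525
  orange [401 199   9  28 170] [405.1 212.3] [ 0.4856 -0.1051  0.0551] min [ 0.4805 -0.1496  0.0464] max [ 0.4911 -0.0737  0.0678]
  red [317 184   5  16  60] [319.4 190.9] [ 0.6312 -0.1099  0.0827] min [ 0.6277 -0.118   0.0672] max [ 0.6342 -0.1061  0.092 ]
scene 11.1667 [ 0.4873 -0.118   0.0332] [-3.24 -3.2   5.14] 0.1235249961957564
  orange [199 222   8   4  11] [201.8 222.8] [ 0.5215 -0.1099  0.0787] min [ 0.4816 -0.1145  0.0527] max [ 0.5246 -0.0947  0.0817]
  orange [200 224  11   6  35] [205.  226.7] [ 0.4913 -0.0985  0.0513] min [ 0.4892 -0.1061  0.0485] max [ 0.4942 -0.0901  0.0532]
  orange [169 231  14   6  42] [176.1 233.9] [ 0.4911 -0.1419  0.0508] min [ 0.4878 -0.1793  0.0473] max [ 0.626  -0.133   0.1426]
  red [218 259  12  19 174] [223.4 268. ] [ 0.6359 -0.1206  0.0813] min [ 0.6322 -0.1269  0.0684] max [ 0.6378 -0.114   0.0916]
```

Bar is fully home (−3 N contact) and the pointer remains. Releasing.

jog_arm --plan '[[[0,-0.0005,0],0],[[0,0,0],0]]'

```text
time_s: 11.38
tool_pos: [0.4873, -0.118, 0.0333]
tcp_rot: [3.141, 0.0, 1.571]
force: [-1.2, -2.9, 1.8]
width: 0.126
grasp_force: 30.4
```

jog_arm --plan '[[[0,0,0],0],[[0,0,0],0],[[0,0,0],0],[[0,0,0],0],[[0,0,0],0]]' --jaw 0.045

```text
time_s: 11.8
tool_pos: [0.4873, -0.1179, 0.0333]
tcp_rot: [-3.142, -0.0, 1.571]
force: [0.1, -1.0, -0.4]
width: 0.523
grasp_force: 0.0
```

jog_arm --plan '[[[0,0,-0.01],0],[[0,0,-0.02],0],[[0,0,-0.03],0],[[0,0,-0.035],0],[[0,0,-0.035],0]]'

```text
time_s: 12.22
tool_pos: [0.4866, -0.118, 0.1653]
tcp_rot: [-3.141, -0.0, 1.571]
force: [1.2, -0.0, 0.7]
width: 0.522
grasp_force: 0.0
```

jog_arm --plan '[[[0,0.035,-0.01],0],[[0,0.035,0],0],[[0,0,0],0],[[0,0,0],0]]'

```text
time_s: 12.55
tool_pos: [0.5584, -0.1177, 0.1739]
tcp_rot: [3.141, 0.0, 1.571]
force: [-0.4, -1.0, -0.4]
width: 0.526
grasp_force: 0.0
```

```bash
python3 look.py wrist:w12 side:s12 scene
```

```text
wrist 12.55 [ 0.5584 -0.1177  0.1739] [-0.44 -1.02 -0.36] 0.5264397350201191
  orange [201 165  16 124 678] [208.1 226.8] [ 0.4836 -0.1162  0.0556] min [ 0.4814 -0.158   0.0536] max [ 0.4857 -0.0776  0.0573]
  orange [210 165  17 124 926] [218.1 226.4] [ 0.4899 -0.1163  0.0546] min [ 0.4878 -0.158   0.0515] max [ 0.492  -0.077   0.0565]
  red [433 206  26  54 711] [445.2 238.4] [ 0.6307 -0.1152  0.0894] min [ 0.628  -0.1317  0.0645] max [ 0.6354 -0.103   0.0921]
  green [435 207   4  15  48] [436.3 213.8] [ 0.6304 -0.1053  0.0635] min [ 0.6294 -0.1096  0.0623] max [ 0.6316 -0.1012  0.0666]
  green [441 207   3  15  22] [441.8 214.3] [ 0.6339 -0.1066  0.0636] min [ 0.6331 -0.1095  0.0622] max [ 0.6345 -0.1012  0.0655]
  green [432 246   4  12  36] [433.3 251.8] [ 0.6305 -0.1308  0.063 ] min [ 0.6291 -0.1345  0.0622] max [ 0.6316 -0.1265  0.0671]
  green [438 253   2   5   8] [438.5 255. ] [ 0.6339 -0.1329  0.0638] min [ 0.6335 -0.134   0.0627] max [ 0.6346 -0.1315  0.0642]
side 12.6 [ 0.5571 -0.1179  0.1735] [-0.03  0.14 -0.26] 0.5266632064584198
  orange [401 199   9  28 157] [405.  212.5] [ 0.4856 -0.1046  0.055 ] min [ 0.4811 -0.1515  0.0472] max [ 0.4905 -0.0744  0.0575]
  red [317 184   5  16  59] [319.3 190.8] [ 0.6312 -0.1102  0.0826] min [ 0.6277 -0.1189  0.0668] max [ 0.6345 -0.1066  0.092 ]
scene 12.65 [ 0.5565 -0.1181  0.1733] [-0.73 -0.28 -0.39] 0.5293548232394664
  orange [169 223  43  14 135] [190.5 230.4] [ 0.4914 -0.1205  0.0509] min [ 0.4887 -0.1498  0.0474] max [ 0.4942 -0.091   0.054 ]
  red [218 259  12  19 171] [223.4 267.9] [ 0.636  -0.1209  0.0823] min [ 0.6319 -0.1268  0.0688] max [ 0.6387 -0.114   0.0916]
```

View pics/w12.png

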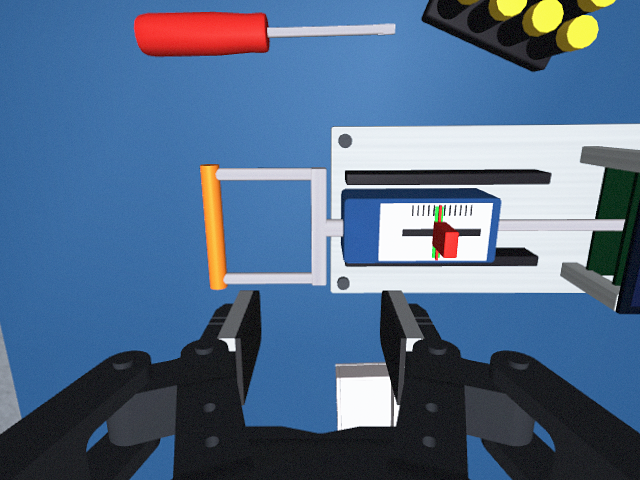

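The needle at (439,214) stands inside the green band, with green on both sides. The bar is fully in, the rack and driver are untouched, and the gripper is clear.

```bash
python3 -c "from cell import *;print(finish_job())"
```

```text
the job is handed in; nothing more can be done
None
```

The proof test is done and handed in: I zeroed the red pointer, pulled to about 12 N, held it there for 1.3 s and eased the bar fully back in; the pointer stands inside the green band, and I saw no sign of the rack, screwdriver or tray being disturbed.

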